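# Check the running bearing of the polisher

### The arm

A 6-joint arm with a two-finger parallel gripper is mounted at the origin on the work surface. World frame = base frame: x ahead of the robot, y to its left, z up, the work surface at z = 0. Lengths are in m, angles in rad, forces in N, time in s.
With the tool pointing down it reaches from about 0.35 to 0.975 m from the base axis. Payload 4.9 kg.
Tool frame: the origin (TCP) lies on the centre line of the jaws, within the pads' length; the fingertips stand 19 mm ahead of it and the grasp point (between the pads) is the TCP; z points along the fingers, y is the line along which they close (so a half turn about z gives the same grasp; the last joint's range is limited). The gripper opens to 85 mm and grips with 20 to 120 N. Pads are 22 mm wide; open, the fingers measure 114 mm over their backs; the gripper's body (76 mm by 85 mm) begins 54 mm behind the grasp point. The pads swing forward as they close: fully open they stand 13 mm farther back than shut.
Start: joints at [-1.414, 0.053, 1.613, -0, 1.476, -0.119], TCP at [0.17, -0.601, 0.25] pointing down, gripper open.
Joint ranges: [-3.01, 3.01], [-1.01, 2.22], [0.06, 2.58], [-1.02, 4.17], [0.09, 2.62], [-3.14, 3.14]. Speed limits (rad/s): [2.57, 2.57, 3.14, 3.14, 3.14, 3.14].

### API

Orientations are given as a unit quaternion [w, x, y, z].
In Python, from plant import state, grab_frame, ticket, spotter gives the robot as it stands.
- The arm moves only by the tool apply_moves, never from a script. Its argument "series" is a list of rows, each an object of numbers: "jaw": the closure, from 0 (fully open) to 1 (shut); "dx", "dy", "dz": the shift along the tool's x, y, z in mm; "turn": the turn about the tool's z in rad. A call has 1 to 5 rows; each row is the pose to reach, as a shift and turn from the pose commanded when the call began, along the tool's axes at that moment; what a row does not reach only later rows make up. A row lasts 1/12 s, in which the tool goes at most 41.7 mm and 7.16 degrees, less where a joint would pass 70% of its speed; a pose out of reach is approached as far as the arm can. A call with a gripper value outside its range is refused whole. The fingers move at their own pace and stop on an object; the grip force is fixed at half the most. Time passes only in rows, so rows that repeat a pose let the fingers close. It gives the time, the measured TCP pose, the force, the opening and the grip force at its end, in the units of the state.
- state(): the state, without advancing time (a new reading comes with each control period).
- grab_frame(name): name is "scene" or "top"; returns a dict with "pixels" (384x512x3 uint8, red, green, blue), "mtx" (3x3 intrinsics, pixels), "camera_from_world" (4x4, takes a point from world to camera coordinates). Camera axes: x right, y down, z forward; pixel columns grow to the right and rows downward; lengths in m; the calibration is good to about 2 mm. A picture is of the moment at which its call begins. There is no depth.
- ticket.job_done(): hands the job in; it is judged then, once.
Trained networks look in a picture, given as the dict that the camera call returned (one of the last four; its "shot" number tells which), for a name from the list of things; names that differ only in an ending like _2 or _b are one class to them, and where a whole thing is asked for, a point or a joint stands for the part that bears it (a point fixed in the world has none). Each returns a list of dicts, best first, with "conf" (0 to 1); they miss things now and then, are a little off and sometimes report something else, mostly with a low value. They report only what shows in the picture. A call takes as long as a camera call.
- spotter.outline_of(picture, target): "region" (384x512 bool, what is visible of it) and "extent" ([left, top, right, bottom] in pixels, round what is visible of it).
The state is a dict: "time": time; "joint_pos": joint angles; "joint_vel": joint speeds; "joint_efforts": joint torques, N m; "tool_pos": TCP position; "tool_rot": TCP orientation; "contact_force": force on the tool from outside, world axes, zero at the start; "ft_torque": the same for the moment, N m; "gripper_width": opening from 0.0 (shut) to 1.0 (fully open); "grasp_force": force on a finger pad.
Only numpy, scipy, OpenCV 4.12 (cv2) and the standard library are available. Lean on these libraries where they do the work, as an engineer would, in place of code of your own. Each camera call takes 0.05 s, during which the arm holds its last target. There are 200 camera calls.

### The job

One end of the bench polisher carries an open polishing wheel, the other end is shut up in a sheet-metal hood. Pick up the infrared thermometer and point its nose from in front at the middle of the round bearing cap at the open wheel's end, holding it steady about 10 cm away for two seconds; do not take a reading of the hooded end's bearing. Then lay the thermometer down flat in its tray without dropping it, let go, and leave the figures and discs on the bench where they stand.

Things in the scene. Friction and masses are not known exactly. Their poses are not given: they have to be found in the camera images.
- thermometer: Infrared thermometer wand, 160 mm long, loose, about 180 g, lying display up. Origin: mid-length, on the underside; x to the nose (along its line of sight, 17 mm above the underside), z up. x = -80 to +30 mm: black flat-sided handle 32 mm wide (y), 34 mm high; x = +30 to +80: grey round nose 24 mm thick. Grip across the handle near x = -20 mm. Starts heading within 50 deg of the robot's +x.
- nose (a point): The middle of the thermometer's nose end face, at (80, 0, 17) mm in the thermometer's frame; axes as the thermometer's, x is the line of sight.
- mid (a point): The thermometer's middle, at (0, 0, 17) mm in its frame; axes as the thermometer's.
- polisher: Double-ended bench polisher, fixed: green motor (166 mm thick) between two grey bearing blocks (120 x 62 mm, 170 mm high, at y = +180 and -180 mm), 223 mm high. Origin: centre of its base on the bench; x away from the robot, y along the spindle to the robot's left, z up. On each block's robot-side face (x = -60 mm) a round steel bearing cap, 52 mm across, sticks out 25 mm, 130 mm up.
- bearing_left (a point): Centre of the front face of the bearing cap at the polisher's left (+y) end, at (-85, 180, 130) mm in the polisher's frame; axes as the polisher's, so the cap faces along -x.
- bearing_right (a point): The same at the right (-y) end, at (-85, -180, 130) mm in the polisher's frame.
- wheel: The open polishing wheel: upright tan disc, 200 mm diameter, 36 mm thick, on the spindle at one end of the polisher (y = +270 or -270 mm in its frame, varies). Origin: on the bench below its robot-side rim, 100 mm in front of its centre (x = -100 mm in the polisher's frame); axes as the polisher's. Fixed, not turning.
- hood: The closed sheet-metal hood: steel box 230 x 76 x 235 mm high over the other end of the polisher (y = -270 or +270 mm). Origin: lower edge of its robot-side face, in the middle (x = -100 mm in the polisher's frame); axes as the polisher's. Fixed.
- tray: Thermometer's tray: open aluminium tray, outside 230 x 150 x 30 mm high, walls and floor 5 mm, fixed on the bench. Origin: centre of its underside; x along its length, z up. It stands to the left or the right of the middle, with the thermometer on the other side.
- figure_a: Bystander: cast metal figure standing on a square 49 mm foot, 147 mm high, loose, between the thermometer and the tray or a little beyond. Origin: centre of the foot's underside, z up.
- figure_b: Bystander: cast metal figure standing on a square 56 mm foot, 167 mm high, loose, far to one side. Origin: centre of the foot's underside, z up.
- discs: Bystander: stack of polishing discs, 110 mm diameter, 48 mm high, loose (one piece), far to one side. Origin: centre of its underside.

How it is judged:
By the outcome, as a careful person would: the job done as asked, in the order asked, and still so for the second after the job is handed in, with the robot touching nothing.
It also fails if it takes over 56 s, if anything falls off the work surface, if the arm or the gripper's body presses on something with over 40 N, if the wrist force passes 120 N, or if a joint passes its speed limit or range.

## Working session

There is one attempt and no reset: what is moved stays moved. The work goes in short steps, Python scripts to look and compute and a tool call to move; the robot and the scene stay as the last step left them, time stands still between calls to the robot, and variables do not carry over. Pictures are saved under pics/ and viewed, at most 10 in all, crops included, and the job is handed in when it is done.

Besides the shell and the picture viewer there is one more tool, called after "Request:" as name(argument=value, ...) on one line, values as JSON. apply_moves: Moves the arm, as the interface text tells. Its arguments: {"type":"object","properties":{"series":{"type":"array","items":{"type":"object","properties":{"jaw":{"type":"number"},"dx":{"type":"number"},"dy":{"type":"number"},"dz":{"type":"number"},"turn":{"type":"number"}}}}},"required":["series"]}

```bash
mkdir -p pics; cat > h.py <<'E'
import numpy as np, cv2
from plant import state, grab_frame, ticket, spotter
from scipy.spatial.transform import Rotation as R
def ray(f,uv,z):
    T=f["camera_from_world"];K=f["mtx"];c=-T[:3,:3].T@T[:3,3]
    d=T[:3,:3].T@np.linalg.inv(K)@np.array([uv[0],uv[1],1.])
    return c+d*(z-c[2])/d[2]
def proj(f,p):
    T=f["camera_from_world"];q=f["mtx"]@(T[:3,:3]@np.array(p)+T[:3,3]);return q[:2]/q[2]
E
python3 - <<'E'
from h import *
s=state();print({k:np.round(v,3).tolist() for k,v in s.items()})
fs={}
for n in("scene","top"):
    f=grab_frame(n);fs[n]=f;cv2.imwrite(f"pics/{n}0.png",cv2.resize(f["pixels"][...,::-1],(800,600)))
    T=f["camera_from_world"];print(n,"cam",np.round(-T[:3,:3].T@T[:3,3],3))
    for t in("thermometer","polisher","wheel","hood","tray","figure_a","discs"):
        for o in spotter.outline_of(f,t)[:2]:
            m=o["region"];ys,xs=np.nonzero(m);c=(xs.mean(),ys.mean())
            print(n,t,round(o["conf"],2),o["extent"],np.round(c,1),"z0.02:",np.round(ray(f,c,.02),3)[:2],cv2.minAreaRect(np.c_[xs,ys].astype(np.float32)))
E
```

```text
{'time': 0.0, 'joint_pos': [-1.414, 0.053, 1.614, -0.0, 1.476, -0.119], 'joint_vel': [-0.002, -0.0, -0.0, -0.001, -0.0, -0.001], 'joint_efforts': [-0.003, -39.368, -37.018, -0.0, 0.007, -0.0], 'tool_pos': [0.17, -0.601, 0.249], 'tool_rot': [-0.001, 0.991, 0.137, -0.0], 'contact_force': [-0.484, 0.133, 0.252], 'ft_torque': [0.049, -0.006, 0.013], 'grasp_force': 0.0, 'gripper_width': 1.002}
scene cam [0.168 0.965 1.169]
scene thermometer 0.6 [275.3, 157.2, 319.8, 175.5] [299.2 167.4] z0.02: [ 0.508 -0.262] ((297.1351318359375, 166.68919372558594), (40.93534851074219, 12.494322776794434), 9.462322235107422)
scene polisher 0.97 [158.8, 126.4, 262.0, 252.0] [214.9 183.4] z0.02: [ 0.765 -0.05 ] ((208.3651885986328, 190.91574096679688), (67.09786987304688, 141.2977294921875), 32.00538635253906)
scene wheel 0.55 [141.6, 199.1, 202.0, 253.0] [171.8 226.1] z0.02: [0.804 0.194] ((171.6845703125, 226.37921142578125), (64.63739776611328, 42.60006332397461), 34.99202346801758)
scene hood 0.82 [209.8, 93.2, 273.0, 161.4] [240.9 121.1] z0.02: [ 0.839 -0.44 ] ((237.9541473388672, 126.98624420166016),
[... 1604 characters left out ...]
84, 41.29914855957031), 89.02897644042969)
top tray 0.78 [173.3, 191.8, 235.2, 270.9] [204.4 231.9] z0.02: [0.473 0.165] ((204.0762481689453, 231.65139770507812), (71.90055084228516, 48.26611328125), 74.57783508300781)
top tray 0.64 [153.4, 114.1, 331.4, 181.1] [254.8 149.6] z0.02: [0.752 0.003] ((240.0831298828125, 148.40025329589844), (66.34553527832031, 180.0525665283203), 89.19306945800781)
top figure_a 0.81 [86.3, 203.1, 119.3, 228.1] [102.9 215.7] z0.02: [0.523 0.497] ((103.3724136352539, 216.66896057128906), (31.475004196166992, 20.200376510620117), 3.3664605617523193)
top discs 0.81 [383.9, 218.1, 422.5, 250.5] [404.9 232.5] z0.02: [ 0.475 -0.488] ((404.5, 232.5), (33.0, 37.0), 90.0)
```

View pics/scene0.png

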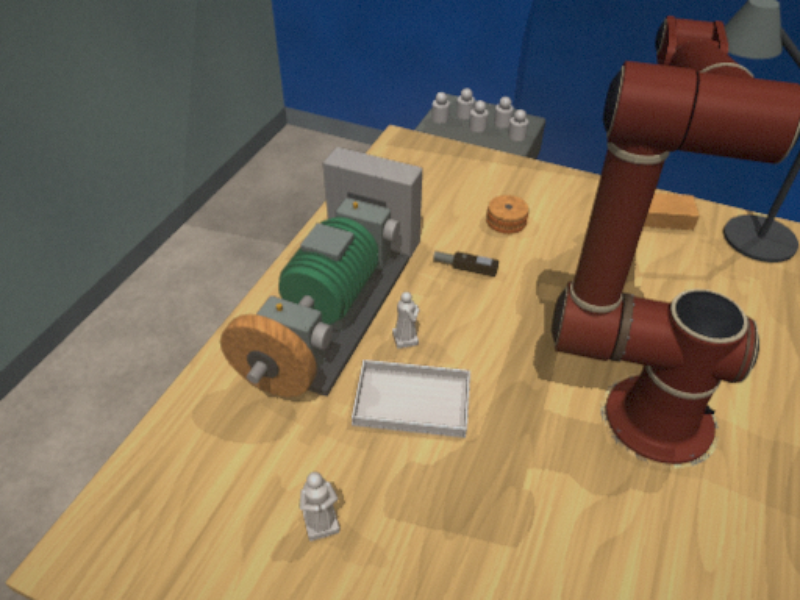

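View pics/top0.png

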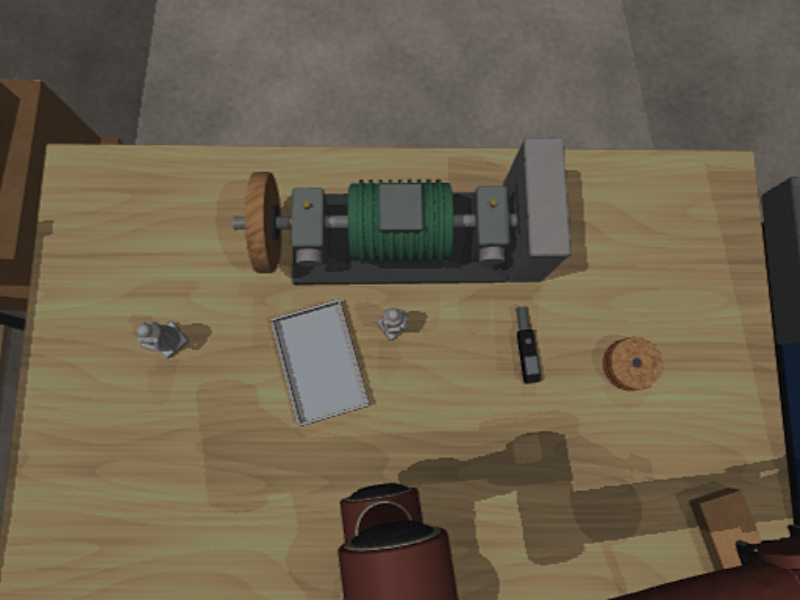

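The wheel is at the left (+y) end in both views (top px ~(262,222)) and the hood is at the right. The target is therefore bearing_left, with its cap at ~(308,255) in the top view. The thermometer is at ~(528,345) pointing roughly +x, the tray at ~(320,362), and figure_a sits between them at ~(393,322).

```bash
cat >> h.py <<'E'
from scipy.optimize import minimize
def box(x0,x1,y0,y1,z0,z1): return np.array([[x,y,z] for x in(x0,x1) for y in(y0,y1) for z in(z0,z1)])/1000.
def cyl(x0,x1,r,z): 
    a=np.linspace(0,2*np.pi,24); return np.array([[x,r*np.cos(t),z+r*np.sin(t)] for x in(x0,x1) for t in a])/1000.
TH=[box(-80,30,-16,16,0,34),cyl(30,80,12,17)]
TR=[box(-115,115,-75,75,0,30)]
FA=[box(-24.5,24.5,-24.5,24.5,0,8)]
def sil(f,parts,p,z=0,S=4):
    m=np.zeros((384*S,512*S),np.uint8);c,s=np.cos(p[2]),np.sin(p[2])
    for P in parts:
        W=np.c_[P[:,0]*c-P[:,1]*s+p[0],P[:,0]*s+P[:,1]*c+p[1],P[:,2]+z]
        q=np.array([proj(f,w) for w in W]);h=cv2.convexHull(((q+.5)*S).astype(np.float32)).astype(np.int32)
        cv2.fillConvexPoly(m,h,1)
    return cv2.resize(m.astype(np.float32),(512,384),interpolation=cv2.INTER_AREA)
def fit(views,parts,p0,z=0):
    def cost(p):
        r=0
        for f,m in views:
            s=sil(f,parts,p,z);r+=1-np.minimum(s,m).sum()/np.maximum(s,m).sum()
        return r/len(views)
    b=min((minimize(cost,[p0[0],p0[1],p0[2]+d],method="Nelder-Mead",options=dict(initial_simplex=np.array([p0[0],p0[1],p0[2]+d])+np.array([[0,0,0],[.015,0,0],[0,.015,0],[0,0,.15]]),xatol=1e-4,fatol=1e-4)) for d in(-.1,.1)),key=lambda o:o.fun)
    return b.x,b.fun
def mask(f,t,k=0): return spotter.outline_of(f,t)[k]["region"].astype(np.float32)
E
python3 - <<'E'
from h import *
fs=[grab_frame(n) for n in("scene","top")]
for t,P,p0 in(("thermometer",TH,(.505,-.265,.1)),("tray",TR,(.473,.165,.2))):
    v=[(f,mask(f,t)) for f in fs]
    for vv in(v,v[:1],v[1:]): print(t,fit(vv,P,p0))
    if t=="thermometer": v0=v
a=fs[0]["pixels"][170:260,150:250];b=fs[1]["pixels"][110:190,170:340]
cv2.imwrite("pics/cs.png",cv2.resize(a[...,::-1],None,fx=6,fy=6,interpolation=cv2.INTER_CUBIC))
cv2.imwrite("pics/ct.png",cv2.resize(b[...,::-1],None,fx=4.7,fy=4.7,interpolation=cv2.INTER_CUBIC))
E
```

```text
thermometer (array([ 0.51578756, -0.26731087,  0.10946113]), np.float64(0.5825955271720886))
thermometer (array([ 0.505, -0.265,  0.   ]), np.float64(1.0))
thermometer (array([ 0.51578756, -0.26731087,  0.10946113]), np.float64(0.16519105434417725))
tray (array([0.4752988 , 0.16694344, 0.29382826]), np.float64(0.03609928488731384))
tray (array([0.47588764, 0.1693447 , 0.29284424]), np.float64(0.021134018898010254))
tray (array([0.47476492, 0.16511198, 0.28890557]), np.float64(0.02704751491546631))
```

View pics/cs.png

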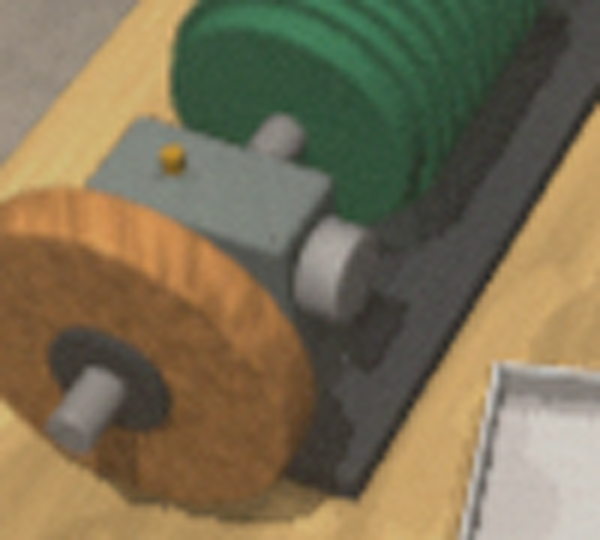

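View pics/ct.png

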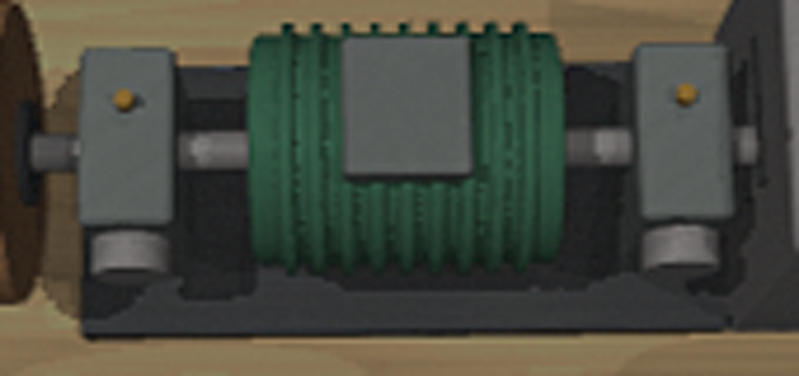

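The scene crop shows the left block's top corners at (148,118), (330,182), (280,252) and (90,185), with the cap face around (350,268). The top crop shows the corners of both block tops. I'll fit the polisher pose to these points and refit the thermometer.

```bash
python3 - <<'E'
from h import *
from scipy.optimize import least_squares
fs=[grab_frame(n) for n in("scene","top")]
S,T=fs
cs=lambda u:(np.array(u)+.5)/6-.5+[150,170]
ct=lambda u:(np.array(u)+.5)/4.7-.5+[170,110]
o=[]
for y0,pts in((180,[(82,48),(172,48),(80,222),(174,222)]),(-180,[(637,44),(728,44),(640,218),(732,216)])):
    for (sx,sy),u in zip([(1,1),(1,-1),(-1,1),(-1,-1)],pts): o.append((T,(60*sx,y0+31*sy,170),ct(u)))
for P,u in(((60,149,170),(148,118)),((-60,149,170),(330,182)),((-60,211,170),(280,252)),((60,211,170),(90,185))): o.append((S,P,cs(u)))
def W(p,P): c,s=np.cos(p[2]),np.sin(p[2]);P=np.array(P)/1000;return np.array([P[0]*c-P[1]*s+p[0],P[0]*s+P[1]*c+p[1],P[2]])
def res(p,o): return np.concatenate([proj(f,W(p,P))-u for f,P,u in o])
for oo in(o,o[:8],o[8:]):
    r=least_squares(res,[.75,0,0],args=(oo,));print("polisher",np.round(r.x,4),"rms px",np.sqrt(np.mean(r.fun**2)))
    print(" cap",W(r.x,(-85,180,130)))
r=least_squares(res,[.75,0,0],args=(o,))
print("cap face px predicted in scene crop",(proj(S,W(r.x,(-85,180,130)))-[150,170]+.5)*6-.5, "top crop",(proj(T,W(r.x,(-85,180,130)))-[170,110]+.5)*4.7-.5)
v=[]
for f in fs:
    for k in spotter.outline_of(f,"thermometer"):
        m=k["region"];ys,xs=np.nonzero(m)
        if np.linalg.norm(ray(f,(xs.mean(),ys.mean()),.017)[:2]-[.507,-.267])<.04: v.append((f,m.astype(np.float32)));break
for vv in [v]+[[x] for x in v]: print("th",fit(vv,TH,(.507,-.267,.1)))
for k in spotter.outline_of(S,"figure_a"):
    e=k["extent"];print("fig foot",ray(S,((e[0]+e[2])/2,e[3]-3),0), "top@.147",ray(S,((e[0]+e[2])/2,e[1]),.147))
p=fit(v,TH,(.507,-.267,.1))[0]
f=T;I=f["pixels"].copy();s=sil(f,TH,p);I=cv2.resize(I[180:260,310:370],None,fx=8,fy=8,interpolation=cv2.INTER_CUBIC)[...,::-1].copy()
c,_=cv2.findContours((cv2.resize(s[180:260,310:370],None,fx=8,fy=8)>.5).astype(np.uint8),0,1);cv2.drawContours(I,c,-1,(0,0,255),1)
J=S["pixels"][145:190,260:330];s=sil(S,TH,p)[145:190,260:330];J=cv2.resize(J,None,fx=4,fy=4,interpolation=cv2.INTER_CUBIC)[...,::-1].copy()
c,_=cv2.findContours((cv2.resize(s,None,fx=4,fy=4)>.5).astype(np.uint8),0,1);cv2.drawContours(J,c,-1,(0,0,255),1)
O=np.zeros((640,480+280,3),np.uint8);O[:,:480]=I;O[:180,480:]=J;cv2.imwrite("pics/th.png",O[:600])
E
```

```text
polisher [0.7446 0.0022 0.0175] rms px 1.0555721625785013
 cap [0.65649553 0.18065839 0.13      ]
polisher [0.7451 0.0008 0.0172] rms px 0.6374395488198489
 cap [0.65702608 0.1793495  0.13      ]
polisher [ 0.735   0.0072 -0.0219] rms px 1.1009675710340907
 cap [0.65400672 0.18900372 0.13      ]
cap face px predicted in scene crop [362.32998597 273.66116262] top crop [129.35817079 278.34082719]
th (array([ 0.51512653, -0.26760863,  0.11944307]), np.float64(0.10983645915985107))
th (array([ 0.51688113, -0.26587677,  0.10961067]), np.float64(0.10681915283203125))
th (array([ 0.514549  , -0.26833032,  0.11464367]), np.float64(0.0850672721862793))
fig foot [0.55080694 0.0252851  0.        ] top@.147 [0.56076716 0.00808326 0.147     ]
fig foot [0.51501125 0.50618193 0.        ] top@.147 [0.52009845 0.47349365 0.147     ]
```

View pics/th.png

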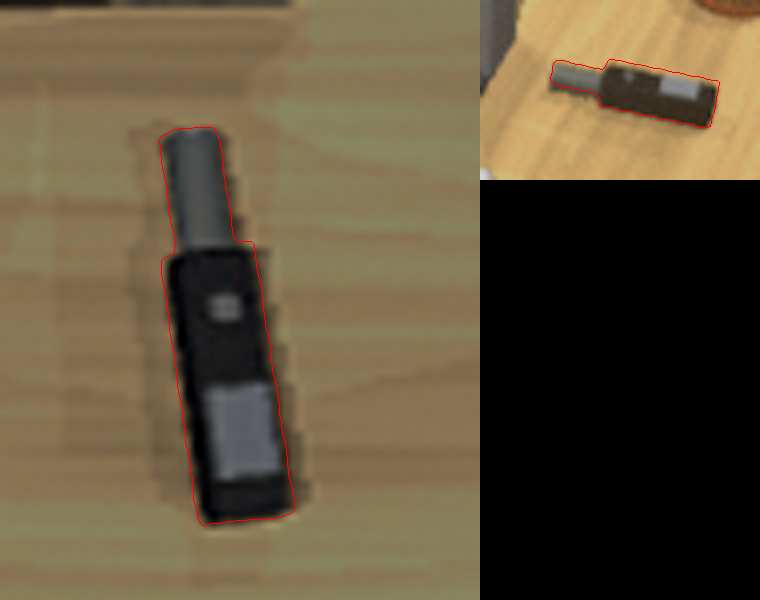

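The thermometer fit matches in both views: (0.514, -0.268), yaw 0.12. Next I'll tighten the polisher pose with the wheel and hood silhouettes and an enlarged cap crop that has the model overlaid.

```bash
python3 - <<'E'
from h import *
S,T=[grab_frame(n) for n in("scene","top")]
a=np.linspace(0,2*np.pi,60)
WH=[np.array([[100*np.cos(t),y,130+100*np.sin(t)] for y in(252,288) for t in a])/1000]
HD=[box(-100,130,-308,-232,0,235)]
mw=[(f,mask(f,"wheel")) for f in(S,T)];mh=[(T,mask(T,"hood"))]
p0=[.748,.001,.0]
for v in(mw[:1],mw[1:],mw): print("wheel",fit(v,WH,p0))
print("hood",fit(mh,HD,p0))
def cost(p): 
    r=0
    for v,P in((mw,WH),(mh,HD)):
        for f,m in v: s=sil(f,P,p);r+=1-np.minimum(s,m).sum()/np.maximum(s,m).sum()
    return r
b=minimize(cost,p0,method="Nelder-Mead",options=dict(initial_simplex=np.array(p0)+np.array([[0,0,0],[.01,0,0],[0,.01,0],[0,0,.03]])));print("joint",b.x,b.fun)
ims=[]
for f,(u0,v0) in((S,(185,195)),(T,(180,140))):
    I=cv2.resize(f["pixels"][v0:v0+40,u0:u0+40],None,fx=10,fy=10,interpolation=cv2.INTER_CUBIC)[...,::-1].copy()
    I=cv2.convertScaleAbs(I,alpha=1.5)
    for p,col in((np.array([.7446,.0022,.0175]),(0,0,255)),(b.x,(0,255,0))):
        c,s=np.cos(p[2]),np.sin(p[2])
        for xx in(-85,):
            q=[]
            for t in a:
                P=np.array([xx,180+26*np.cos(t),130+26*np.sin(t)])/1000
                q.append((proj(f,[P[0]*c-P[1]*s+p[0],P[0]*s+P[1]*c+p[1],P[2]])-[u0,v0]+.5)*10-.5)
            cv2.polylines(I,[np.array(q).astype(np.int32)],True,col,1)
    ims.append(I)
cv2.imwrite("pics/cap.png",np.hstack(ims))
E
```

```text
wheel (array([ 0.74096794,  0.00291768, -0.01151213]), np.float64(0.09834146499633789))
wheel (array([7.52731701e-01, 1.06431674e-04, 4.48542029e-02]), np.float64(0.06731027364730835))
wheel (array([0.75055601, 0.00094636, 0.0346429 ]), np.float64(0.0987461507320404))
hood (array([ 0.75422745,  0.00191066, -0.01654271]), np.float64(0.10314714908599854))
joint [7.45849362e-01 6.85650477e-04 1.53802108e-02] 0.3148481249809265
```

View pics/cap.png

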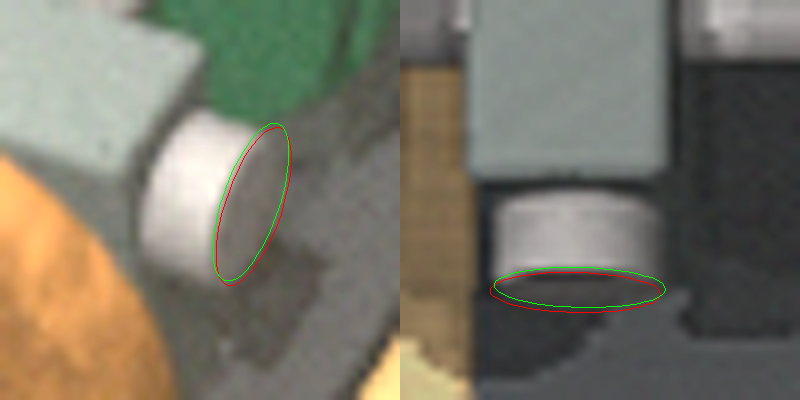

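The green model lies on the cap in both views: cap centre ≈ (0.6585, 0.179, 0.130), yaw 0.0155. Next is a helper that turns a world target into tool-axis moves.

```bash
cat >> h.py <<'E'
def go(x,y,z,yaw):
    s=state();q=s["tool_rot"];M=R.from_quat([q[1],q[2],q[3],q[0]]).as_matrix()
    h=np.arctan2(M[1,0],M[0,0]);d=M.T@(np.array([x,y,z])-s["tool_pos"])*1000
    print("t",s["time"],"pos",np.round(s["tool_pos"],4),"yaw",round(h,4),"grip",s["gripper_width"],s["grasp_force"],"F",np.round(s["contact_force"],1),"-> d",np.round(d,1),"turn",round(h-yaw,4))
E
python3 -c "
from h import *
go(.494,-.2705,.25,.117)"
```

```text
t 1.6 pos [ 0.1702 -0.6014  0.2503] yaw 0.2757 grip 1.000143496604541 0.0 F [ 0.1 -0.6  0.5] -> d [ 4.017e+02 -2.302e+02  3.000e-01] turn 0.1587
```

Request:
apply_moves(series=[{"dx": 34, "dy": -19}, {"dx": 68, "dy": -38}, {"dx": 102, "dy": -58}, {"dx": 136, "dy": -78}, {"dx": 170, "dy": -97}])

```text
invalid input at $.series[0]: expected keys jaw, dx, dy, dz, turn
```

Request:
apply_moves(series=[{"dx": 34, "dy": -19}, {"dx": 68, "dy": -38}, {"dx": 102, "dy": -58}, {"dx": 136, "dy": -78}, {"dx": 170, "dy": -97}])

```text
invalid input at $.series[0]: expected keys jaw, dx, dy, dz, turn
```

Request:
apply_moves(series=[{"dx": 31, "dy": -18, "turn": 0.08}, {"dx": 62, "dy": -36, "turn": 0.159}, {"dx": 62, "dy": -36, "turn": 0.159}, {"dx": 62, "dy": -36, "turn": 0.159}])

```text
invalid input at $.series[0]: expected keys jaw, dx, dy, dz, turn
```

```bash
python3 -c "
from h import *
go(.494,-.2705,.1,.117)
f=grab_frame('top')
cv2.imwrite('pics/a.png',f['pixels'][...,::-1])"
```

```text
t 1.6 pos [ 0.1702 -0.6014  0.2503] yaw 0.2757 grip 1.000143496604541 0.0 F [ 0.1 -0.6  0.5] -> d [ 401.7 -230.2  150.3] turn 0.1587
```

All keys are needed in every row.

Request:
apply_moves(series=[{"jaw": 0, "dx": 34, "dy": -19, "dz": 0, "turn": 0}, {"jaw": 0, "dx": 68, "dy": -38, "dz": 0, "turn": 0}, {"jaw": 0, "dx": 102, "dy": -58, "dz": 0, "turn": 0}, {"jaw": 0, "dx": 136, "dy": -78, "dz": 0, "turn": 0}, {"jaw": 0, "dx": 170, "dy": -97, "dz": 0, "turn": 0}])

```text
time: 2.07
tool_pos: [0.3082, -0.4603, 0.2504]
tool_rot: [0.0, 0.991, 0.137, 0.0]
contact_force: [0.8, 0.5, 0.1]
gripper_width: 0.999
grasp_force: 0.0
```

Request:
apply_moves(series=[{"jaw": 0, "dx": 34, "dy": -19, "dz": 0, "turn": 0}, {"jaw": 0, "dx": 68, "dy": -38, "dz": 0, "turn": 0}, {"jaw": 0, "dx": 102, "dy": -58, "dz": 0, "turn": 0}, {"jaw": 0, "dx": 136, "dy": -78, "dz": 0, "turn": 0}, {"jaw": 0, "dx": 170, "dy": -97, "dz": 0, "turn": 0}])

```text
time: 2.48
tool_pos: [0.4456, -0.3204, 0.2506]
tool_rot: [0.0, 0.991, 0.137, 0.0]
contact_force: [0.7, 0.4, -0.1]
gripper_width: 1.001
grasp_force: 0.0
```

Request:
apply_moves(series=[{"jaw": 0, "dx": 31, "dy": -18, "dz": 0, "turn": 0.08}, {"jaw": 0, "dx": 62, "dy": -36, "dz": 0, "turn": 0.159}, {"jaw": 0, "dx": 62, "dy": -36, "dz": 0, "turn": 0.159}, {"jaw": 0, "dx": 62, "dy": -36, "dz": 0, "turn": 0.159}])

```text
time: 2.82
tool_pos: [0.4952, -0.2693, 0.2503]
tool_rot: [0.0, 0.998, 0.06, -0.0]
contact_force: [-0.8, -1.2, -0.2]
gripper_width: 1.003
grasp_force: 0.0
```

```bash
python3 -c "
from h import *
go(.494,-.2705,.1,.117)"
```

```text
t 2.8167 pos [ 0.4952 -0.2693  0.2503] yaw 0.121 grip 1.003062324198986 0.0 F [-0.8 -1.2 -0.2] -> d [ -1.3   1.  150.3] turn 0.004
```

Request:
apply_moves(series=[{"jaw": 0, "dx": -1, "dy": 1, "dz": 38, "turn": 0}, {"jaw": 0, "dx": -1, "dy": 1, "dz": 76, "turn": 0}, {"jaw": 0, "dx": -1, "dy": 1, "dz": 114, "turn": 0}, {"jaw": 0, "dx": -1, "dy": 1, "dz": 150, "turn": 0}, {"jaw": 0, "dx": -1, "dy": 1, "dz": 180, "turn": 0}])

```text
time: 3.23
tool_pos: [0.4915, -0.2723, 0.0676]
tool_rot: [-0.001, 0.998, 0.058, -0.001]
contact_force: [-0.3, 0.6, -0.2]
gripper_width: 1.0
grasp_force: 0.0
```

Request:
apply_moves(series=[{"jaw": 0, "dx": 0, "dy": 0, "dz": 15, "turn": 0}, {"jaw": 0, "dx": 0, "dy": 0, "dz": 30, "turn": 0}, {"jaw": 0, "dx": 0, "dy": 0, "dz": 40, "turn": 0}, {"jaw": 0, "dx": 0, "dy": 0, "dz": 46, "turn": 0}, {"jaw": 0, "dx": 0, "dy": 0, "dz": 46, "turn": 0}])

```text
time: 3.65
tool_pos: [0.4924, -0.272, 0.0232]
tool_rot: [-0.001, 0.998, 0.058, -0.001]
contact_force: [-1.0, 0.1, -0.0]
gripper_width: 0.998
grasp_force: 0.0
```

Request:
apply_moves(series=[{"jaw": 1, "dx": 0, "dy": 0, "dz": 0, "turn": 0}, {"jaw": 1, "dx": 0, "dy": 0, "dz": 0, "turn": 0}, {"jaw": 1, "dx": 0, "dy": 0, "dz": 0, "turn": 0}, {"jaw": 1, "dx": 0, "dy": 0, "dz": 0, "turn": 0}, {"jaw": 1, "dx": 0, "dy": 0, "dz": 0, "turn": 0}])

```text
time: 4.07
tool_pos: [0.4943, -0.272, 0.0257]
tool_rot: [0.0, 0.998, 0.058, 0.001]
contact_force: [-0.1, 0.5, -2.3]
gripper_width: 0.364
grasp_force: 60.8
```

Request:
apply_moves(series=[{"jaw": 1, "dx": 0, "dy": 0, "dz": 0, "turn": 0}, {"jaw": 1, "dx": 0, "dy": 0, "dz": 0, "turn": 0}, {"jaw": 1, "dx": 0, "dy": 0, "dz": 0, "turn": 0}, {"jaw": 1, "dx": 0, "dy": 0, "dz": 0, "turn": 0}, {"jaw": 1, "dx": 0, "dy": 0, "dz": 0, "turn": 0}])

```text
time: 4.48
tool_pos: [0.4943, -0.2721, 0.0255]
tool_rot: [0.0, 0.998, 0.058, 0.001]
contact_force: [-0.2, 0.5, 6.6]
gripper_width: 0.362
grasp_force: 61.8
```

Gripped: the opening is about 31 mm, matching the 32 mm handle. Now lift.

Request:
apply_moves(series=[{"jaw": 1, "dx": 0, "dy": 0, "dz": -15, "turn": 0}, {"jaw": 1, "dx": 0, "dy": 0, "dz": -45, "turn": 0}, {"jaw": 1, "dx": 0, "dy": 0, "dz": -80, "turn": 0}, {"jaw": 1, "dx": 0, "dy": 0, "dz": -115, "turn": 0}, {"jaw": 1, "dx": 0, "dy": 0, "dz": -150, "turn": 0}])

```text
time: 4.9
tool_pos: [0.4925, -0.2711, 0.1743]
tool_rot: [-0.001, 0.998, 0.058, -0.001]
contact_force: [1.0, 0.1, -1.8]
gripper_width: 0.365
grasp_force: 60.9
```

Request:
apply_moves(series=[{"jaw": 1, "dx": 0, "dy": 0, "dz": -35, "turn": 0}, {"jaw": 1, "dx": 0, "dy": 0, "dz": -70, "turn": 0}, {"jaw": 1, "dx": 0, "dy": 0, "dz": -85, "turn": 0}, {"jaw": 1, "dx": 0, "dy": 0, "dz": -90, "turn": 0}, {"jaw": 1, "dx": 0, "dy": 0, "dz": -90, "turn": 0}])

```text
time: 5.32
tool_pos: [0.4937, -0.2719, 0.2651]
tool_rot: [0.001, 0.998, 0.058, 0.001]
contact_force: [-0.3, 0.8, -2.0]
gripper_width: 0.364
grasp_force: 61.1
```

```bash
cat > th.py <<'E'
from h import *
# pose of held thermometer from both views, in the tool frame
s=state();q=s["tool_rot"];M=R.from_quat([q[1],q[2],q[3],q[0]]).as_matrix();h=np.arctan2(M[1,0],M[0,0]);tp=np.array(s["tool_pos"])
z=tp[2]-.025;p0=[tp[0]+.02*np.cos(h),tp[1]+.02*np.sin(h),h]
print("expected",np.round(p0,4));ims=[]
for n in("scene","top"):
    f=grab_frame(n);u,v=proj(f,[p0[0],p0[1],z+.02]).astype(int)
    I=cv2.resize(f["pixels"][v-45:v+45,u-45:u+45],(400,400),interpolation=cv2.INTER_CUBIC)[...,::-1].copy()
    c,_=cv2.findContours((cv2.resize(sil(f,TH,p0,z)[v-45:v+45,u-45:u+45],(400,400))>.5).astype(np.uint8),0,1);cv2.drawContours(I,c,-1,(0,0,255),1);ims.append(I)
    
import sys;cv2.imwrite(sys.argv[1],np.hstack(ims))
E
python3 th.py pics/held.png; python3 -c "
from h import *
go(.4585,.1759,.25,.0155)"
```

```text
expected [ 0.5136 -0.2696  0.1168]
t 5.4167 pos [ 0.4926 -0.2711  0.2616] yaw 0.1168 grip 0.3645952484469748 61.068280935287476 F [-0.4  0.8 -2.8] -> d [  18.2 -447.9   12.8] turn 0.1013
```

View pics/held.png

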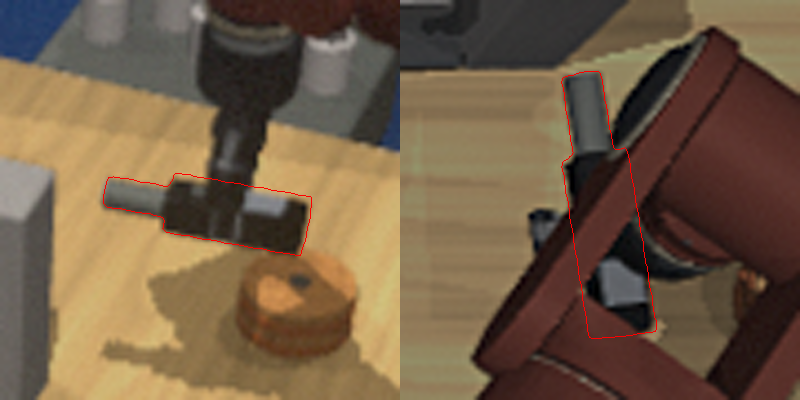

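It's held as predicted and level; the outline matches at (100–310, 175–255). Carry it across at height, clear of figure_a.

Request:
apply_moves(series=[{"jaw": 1, "dx": 1, "dy": -20, "dz": 0, "turn": 0}, {"jaw": 1, "dx": 2, "dy": -55, "dz": 0, "turn": 0}, {"jaw": 1, "dx": 4, "dy": -90, "dz": 0, "turn": 0}, {"jaw": 1, "dx": 5, "dy": -125, "dz": 0, "turn": 0}, {"jaw": 1, "dx": 6, "dy": -160, "dz": 0, "turn": 0}])

```text
time: 5.83
tool_pos: [0.4792, -0.1103, 0.2608]
tool_rot: [-0.001, 0.998, 0.058, -0.002]
contact_force: [0.8, 0.5, -2.7]
gripper_width: 0.363
grasp_force: 61.0
```

Request:
apply_moves(series=[{"jaw": 1, "dx": 1, "dy": -35, "dz": 0, "turn": 0}, {"jaw": 1, "dx": 3, "dy": -70, "dz": 0, "turn": 0}, {"jaw": 1, "dx": 4, "dy": -105, "dz": 0, "turn": 0}, {"jaw": 1, "dx": 5, "dy": -140, "dz": 0, "turn": 0}, {"jaw": 1, "dx": 7, "dy": -175, "dz": 0, "turn": 0}])

```text
time: 6.25
tool_pos: [0.4656, 0.0642, 0.2611]
tool_rot: [-0.0, 0.998, 0.058, -0.002]
contact_force: [0.0, 0.5, -2.3]
gripper_width: 0.366
grasp_force: 61.0
```

Request:
apply_moves(series=[{"jaw": 1, "dx": 1, "dy": -35, "dz": 0, "turn": 0.03}, {"jaw": 1, "dx": 3, "dy": -70, "dz": 0, "turn": 0.06}, {"jaw": 1, "dx": 4, "dy": -95, "dz": 0, "turn": 0.09}, {"jaw": 1, "dx": 5, "dy": -113, "dz": 0, "turn": 0.101}, {"jaw": 1, "dx": 5, "dy": -113, "dz": 0, "turn": 0.101}])

```text
time: 6.67
tool_pos: [0.4573, 0.1779, 0.2609]
tool_rot: [-0.0, 1.0, 0.01, -0.003]
contact_force: [0.0, -0.3, -2.1]
gripper_width: 0.363
grasp_force: 61.0
```

```bash
python3 -c "
from h import *
go(.4585,.1759,.138,.0155)"
```

```text
t 6.6667 pos [0.4573 0.1779 0.2609] yaw 0.0198 grip 0.3632311486538229 60.970298051834106 F [ 0.  -0.3 -2.1] -> d [  1.9   2.1 122.9] turn 0.0043
```

Request:
apply_moves(series=[{"jaw": 1, "dx": 1, "dy": 2, "dz": 25, "turn": 0.004}, {"jaw": 1, "dx": 1, "dy": 2, "dz": 60, "turn": 0.004}, {"jaw": 1, "dx": 1, "dy": 2, "dz": 95, "turn": 0.004}, {"jaw": 1, "dx": 1, "dy": 2, "dz": 115, "turn": 0.004}, {"jaw": 1, "dx": 1, "dy": 2, "dz": 123, "turn": 0.004}])

```text
time: 7.08
tool_pos: [0.456, 0.1719, 0.1343]
tool_rot: [0.001, 1.0, 0.006, -0.006]
contact_force: [-1.4, 0.4, -2.2]
gripper_width: 0.364
grasp_force: 60.9
```

Request:
apply_moves(series=[{"jaw": 1, "dx": 0, "dy": 0, "dz": 0, "turn": 0}, {"jaw": 1, "dx": 0, "dy": 0, "dz": 0, "turn": 0}, {"jaw": 1, "dx": 0, "dy": 0, "dz": 0, "turn": 0}])

```text
time: 7.33
tool_pos: [0.4614, 0.1734, 0.143]
tool_rot: [-0.0, 1.0, 0.006, 0.001]
contact_force: [-0.1, 0.1, -1.2]
gripper_width: 0.364
grasp_force: 60.9
```

```bash
python3 th.py pics/point.png; python3 - <<'E'
from h import *
go(.4585,.1759,.138,.0155)
S,T=grab_frame("scene"),grab_frame("top");v=[]
for f in(S,T):
    for k in spotter.outline_of(f,"thermometer"):
        ys,xs=np.nonzero(k["region"]);print(k["conf"],xs.mean(),ys.mean(),"exp",proj(f,[.4785,.176,.13]))
E
```

```text
expected [0.4814 0.1736 0.0115]
t 7.4333 pos [0.4616 0.1735 0.1435] yaw 0.0117 grip 0.36184981660549714 60.91535568237305 F [ 0.7 -0.1 -2. ] -> d [-3.1 -2.4  5.5] turn -0.0038
0.96 264.6931506849315 231.84109589041097 exp [262.64712553 232.13607377]
0.71 197.56060606060606 238.41666666666666 exp [196.74477331 226.76256617]
0.63 213.13527272727273 231.98181818181817 exp [196.74477331 226.76256617]
```

View pics/point.png

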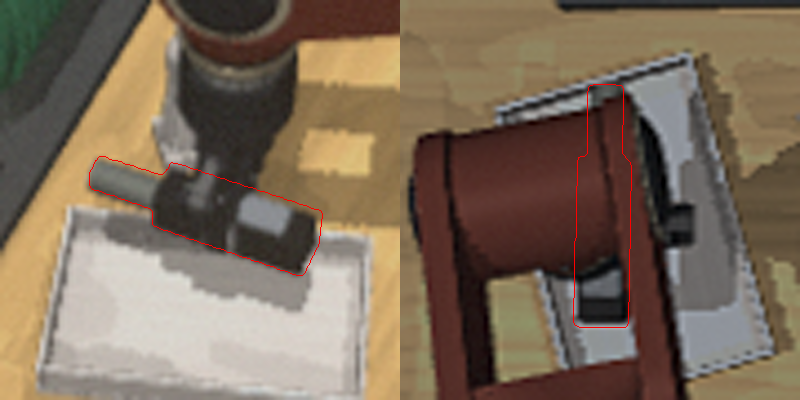

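The outline matches in both views: the nose is at left (90–150, 160–205) in the scene crop. Apply the small correction and hold.

Request:
apply_moves(series=[{"jaw": 1, "dx": -2, "dy": -2, "dz": 2, "turn": -0.004}, {"jaw": 1, "dx": -3, "dy": -2.4, "dz": 5, "turn": -0.004}, {"jaw": 1, "dx": -3, "dy": -2.4, "dz": 5.5, "turn": -0.004}, {"jaw": 1, "dx": -3, "dy": -2.4, "dz": 5.5, "turn": -0.004}, {"jaw": 1, "dx": -3, "dy": -2.4, "dz": 5.5, "turn": -0.004}])

```text
time: 8.05
tool_pos: [0.457, 0.1757, 0.1356]
tool_rot: [0.0, 1.0, 0.008, -0.0]
contact_force: [-0.1, 0.7, -2.1]
gripper_width: 0.365
grasp_force: 60.9
```

```bash
python3 -c "
from h import *
go(.4585,.1759,.138,.0155)"
```

```text
t 8.05 pos [0.457  0.1757 0.1356] yaw 0.016 grip 0.36520257010847823 60.92504024505615 F [-0.1  0.7 -2.1] -> d [ 1.5 -0.1 -2.4] turn 0.0005
```

Request:
apply_moves(series=[{"jaw": 1, "dx": 0, "dy": 0, "dz": 0, "turn": 0}, {"jaw": 1, "dx": 0, "dy": 0, "dz": 0, "turn": 0}, {"jaw": 1, "dx": 0, "dy": 0, "dz": 0, "turn": 0}, {"jaw": 1, "dx": 0, "dy": 0, "dz": 0, "turn": 0}, {"jaw": 1, "dx": 0, "dy": 0, "dz": 0, "turn": 0}])

```text
time: 8.47
tool_pos: [0.4572, 0.1757, 0.1359]
tool_rot: [-0.0, 1.0, 0.008, 0.0]
contact_force: [-1.2, 0.4, -1.6]
gripper_width: 0.363
grasp_force: 60.9
```

```bash
python3 -c "
from h import *
go(.4585,.1759,.138,.0155)"
```

```text
t 8.4667 pos [0.4572 0.1757 0.1359] yaw 0.0158 grip 0.36265014438369453 60.92467188835144 F [-1.2  0.4 -1.6] -> d [ 1.3 -0.2 -2.1] turn 0.0003
```

Request:
apply_moves(series=[{"jaw": 1, "dx": 1, "dy": 0, "dz": -2, "turn": 0}, {"jaw": 1, "dx": 1, "dy": 0, "dz": -2, "turn": 0}, {"jaw": 1, "dx": 1, "dy": 0, "dz": -2, "turn": 0}, {"jaw": 1, "dx": 1, "dy": 0, "dz": -2, "turn": 0}, {"jaw": 1, "dx": 1, "dy": 0, "dz": -2, "turn": 0}])

```text
time: 8.88
tool_pos: [0.4582, 0.1758, 0.1378]
tool_rot: [-0.0, 1.0, 0.008, 0.0]
contact_force: [0.3, -0.2, -2.0]
gripper_width: 0.367
grasp_force: 60.9
```

Request:
apply_moves(series=[{"jaw": 1, "dx": 0, "dy": 0, "dz": 0, "turn": 0}, {"jaw": 1, "dx": 0, "dy": 0, "dz": 0, "turn": 0}, {"jaw": 1, "dx": 0, "dy": 0, "dz": 0, "turn": 0}, {"jaw": 1, "dx": 0, "dy": 0, "dz": 0, "turn": 0}, {"jaw": 1, "dx": 0, "dy": 0, "dz": 0, "turn": 0}])

```text
time: 9.3
tool_pos: [0.4582, 0.1757, 0.1378]
tool_rot: [-0.0, 1.0, 0.008, -0.0]
contact_force: [-0.7, -0.0, -1.8]
gripper_width: 0.362
grasp_force: 60.9
```

Request:
apply_moves(series=[{"jaw": 1, "dx": 0, "dy": 0, "dz": 0, "turn": 0}, {"jaw": 1, "dx": 0, "dy": 0, "dz": 0, "turn": 0}, {"jaw": 1, "dx": 0, "dy": 0, "dz": 0, "turn": 0}, {"jaw": 1, "dx": 0, "dy": 0, "dz": 0, "turn": 0}, {"jaw": 1, "dx": 0, "dy": 0, "dz": 0, "turn": 0}])

```text
time: 9.72
tool_pos: [0.4582, 0.1758, 0.1378]
tool_rot: [-0.0, 1.0, 0.008, 0.0]
contact_force: [-0.3, 1.1, -1.1]
gripper_width: 0.362
grasp_force: 60.9
```

Request:
apply_moves(series=[{"jaw": 1, "dx": 0, "dy": 0, "dz": 0, "turn": 0}, {"jaw": 1, "dx": 0, "dy": 0, "dz": 0, "turn": 0}, {"jaw": 1, "dx": 0, "dy": 0, "dz": 0, "turn": 0}, {"jaw": 1, "dx": 0, "dy": 0, "dz": 0, "turn": 0}, {"jaw": 1, "dx": 0, "dy": 0, "dz": 0, "turn": 0}])

```text
time: 10.13
tool_pos: [0.4582, 0.1758, 0.1378]
tool_rot: [0.0, 1.0, 0.008, 0.0]
contact_force: [-0.2, -0.5, -2.4]
gripper_width: 0.363
grasp_force: 60.9
```

Request:
apply_moves(series=[{"jaw": 1, "dx": 0, "dy": 0, "dz": 0, "turn": 0}, {"jaw": 1, "dx": 0, "dy": 0, "dz": 0, "turn": 0}, {"jaw": 1, "dx": 0, "dy": 0, "dz": 0, "turn": 0}, {"jaw": 1, "dx": 0, "dy": 0, "dz": 0, "turn": 0}, {"jaw": 1, "dx": 0, "dy": 0, "dz": 0, "turn": 0}])

```text
time: 10.55
tool_pos: [0.4582, 0.1758, 0.1378]
tool_rot: [0.0, 1.0, 0.008, -0.0]
contact_force: [0.7, -1.0, -1.7]
gripper_width: 0.362
grasp_force: 60.9
```

Request:
apply_moves(series=[{"jaw": 1, "dx": 0, "dy": 0, "dz": 0, "turn": 0}, {"jaw": 1, "dx": 0, "dy": 0, "dz": 0, "turn": 0}, {"jaw": 1, "dx": 0, "dy": 0, "dz": 0, "turn": 0}, {"jaw": 1, "dx": 0, "dy": 0, "dz": 0, "turn": 0}, {"jaw": 1, "dx": 0, "dy": 0, "dz": 0, "turn": 0}])

```text
time: 10.97
tool_pos: [0.4582, 0.1757, 0.1378]
tool_rot: [0.0, 1.0, 0.008, 0.0]
contact_force: [0.0, 0.5, -1.7]
gripper_width: 0.365
grasp_force: 60.9
```

Request:
apply_moves(series=[{"jaw": 1, "dx": 0, "dy": 0, "dz": 0, "turn": 0}, {"jaw": 1, "dx": 0, "dy": 0, "dz": 0, "turn": 0}, {"jaw": 1, "dx": 0, "dy": 0, "dz": 0, "turn": 0}, {"jaw": 1, "dx": 0, "dy": 0, "dz": 0, "turn": 0}, {"jaw": 1, "dx": 0, "dy": 0, "dz": 0, "turn": 0}])

```text
time: 11.38
tool_pos: [0.4582, 0.1758, 0.1378]
tool_rot: [-0.0, 1.0, 0.008, -0.0]
contact_force: [0.3, -0.2, -2.2]
gripper_width: 0.365
grasp_force: 60.9
```

Request:
apply_moves(series=[{"jaw": 1, "dx": 0, "dy": 0, "dz": 0, "turn": 0}, {"jaw": 1, "dx": 0, "dy": 0, "dz": 0, "turn": 0}, {"jaw": 1, "dx": 0, "dy": 0, "dz": 0, "turn": 0}, {"jaw": 1, "dx": 0, "dy": 0, "dz": 0, "turn": 0}, {"jaw": 1, "dx": 0, "dy": 0, "dz": 0, "turn": 0}])

```text
time: 11.8
tool_pos: [0.4582, 0.1758, 0.1378]
tool_rot: [-0.0, 1.0, 0.008, 0.0]
contact_force: [-0.2, -0.3, -1.6]
gripper_width: 0.358
grasp_force: 60.9
```

```bash
python3 -c "
from h import *
a=.291;go(.4755-.02*np.cos(a),.167-.02*np.sin(a),.06,a)"
```

```text
t 11.8 pos [0.4582 0.1758 0.1378] yaw 0.0158 grip 0.3581671640471548 60.924503803253174 F [-0.2 -0.3 -1.6] -> d [-2.1 14.5 77.8] turn -0.2752
```

Held very steady for about 3 s. Now align over the tray and descend.

Request:
apply_moves(series=[{"jaw": 1, "dx": 0, "dy": 4, "dz": 0, "turn": -0.08}, {"jaw": 1, "dx": -1, "dy": 8, "dz": 0, "turn": -0.16}, {"jaw": 1, "dx": -2, "dy": 12, "dz": 0, "turn": -0.24}, {"jaw": 1, "dx": -2, "dy": 14.5, "dz": 5, "turn": -0.275}, {"jaw": 1, "dx": -2, "dy": 14.5, "dz": 15, "turn": -0.275}])

```text
time: 12.22
tool_pos: [0.4576, 0.1611, 0.124]
tool_rot: [-0.0, 0.989, 0.145, 0.002]
contact_force: [0.7, -0.1, -2.1]
gripper_width: 0.367
grasp_force: 61.0
```

Request:
apply_moves(series=[{"jaw": 1, "dx": 0, "dy": 0, "dz": 15, "turn": 0}, {"jaw": 1, "dx": 0, "dy": 0, "dz": 32, "turn": 0}, {"jaw": 1, "dx": 0, "dy": 0, "dz": 48, "turn": 0}, {"jaw": 1, "dx": 0, "dy": 0, "dz": 58, "turn": 0}, {"jaw": 1, "dx": 0, "dy": 0, "dz": 63, "turn": 0}])

```text
time: 12.63
tool_pos: [0.4549, 0.161, 0.0575]
tool_rot: [0.0, 0.989, 0.145, -0.002]
contact_force: [0.0, -0.3, -1.9]
gripper_width: 0.363
grasp_force: 61.0
```

Request:
apply_moves(series=[{"jaw": 1, "dx": 0, "dy": 0, "dz": 3, "turn": 0}, {"jaw": 1, "dx": 0, "dy": 0, "dz": 6, "turn": 0}, {"jaw": 1, "dx": 0, "dy": 0, "dz": 9, "turn": 0}, {"jaw": 1, "dx": 0, "dy": 0, "dz": 9, "turn": 0}, {"jaw": 1, "dx": 0, "dy": 0, "dz": 9, "turn": 0}])

```text
time: 13.05
tool_pos: [0.4568, 0.1613, 0.0513]
tool_rot: [-0.0, 0.989, 0.145, 0.0]
contact_force: [0.0, 0.4, -2.3]
gripper_width: 0.363
grasp_force: 61.0
```

```bash
python3 -c "
from h import *
a=.291;go(.4755-.02*np.cos(a),.167-.02*np.sin(a),.031,a)"
```

```text
t 13.05 pos [0.4568 0.1613 0.0513] yaw 0.2907 grip 0.36311803988418445 60.96225142478943 F [ 0.   0.4 -2.3] -> d [-0.4 -0.1 20.3] turn -0.0003
```

Request:
apply_moves(series=[{"jaw": 1, "dx": 0, "dy": 0, "dz": 4, "turn": 0}, {"jaw": 1, "dx": 0, "dy": 0, "dz": 8, "turn": 0}, {"jaw": 1, "dx": 0, "dy": 0, "dz": 12, "turn": 0}, {"jaw": 1, "dx": 0, "dy": 0, "dz": 16, "turn": 0}, {"jaw": 1, "dx": 0, "dy": 0, "dz": 17, "turn": 0}])

```text
time: 13.47
tool_pos: [0.4557, 0.1611, 0.0327]
tool_rot: [0.0, 0.989, 0.145, -0.001]
contact_force: [-0.8, -0.2, -1.1]
gripper_width: 0.36
grasp_force: 61.0
```

Request:
apply_moves(series=[{"jaw": 1, "dx": 0, "dy": 0, "dz": 1, "turn": 0}, {"jaw": 1, "dx": 0, "dy": 0, "dz": 2, "turn": 0}, {"jaw": 1, "dx": 0, "dy": 0, "dz": 2, "turn": 0}, {"jaw": 1, "dx": 0, "dy": 0, "dz": 2, "turn": 0}, {"jaw": 1, "dx": 0, "dy": 0, "dz": 2, "turn": 0}])

```text
time: 13.88
tool_pos: [0.4566, 0.1613, 0.032]
tool_rot: [-0.0, 0.989, 0.145, 0.0]
contact_force: [-0.4, -0.4, -2.3]
gripper_width: 0.365
grasp_force: 61.0
```

Request:
apply_moves(series=[{"jaw": 1, "dx": 0, "dy": 0, "dz": 0.5, "turn": 0}, {"jaw": 1, "dx": 0, "dy": 0, "dz": 1, "turn": 0}, {"jaw": 1, "dx": 0, "dy": 0, "dz": 1, "turn": 0}, {"jaw": 1, "dx": 0, "dy": 0, "dz": 1, "turn": 0}])

```text
time: 14.22
tool_pos: [0.4564, 0.1612, 0.0308]
tool_rot: [0.0, 0.989, 0.145, -0.0]
contact_force: [0.2, 0.3, -2.1]
gripper_width: 0.365
grasp_force: 61.0
```

Request:
apply_moves(series=[{"jaw": 1, "dx": 0, "dy": 0, "dz": 0.5, "turn": 0}, {"jaw": 1, "dx": 0, "dy": 0, "dz": 1, "turn": 0}, {"jaw": 1, "dx": 0, "dy": 0, "dz": 1, "turn": 0}, {"jaw": 1, "dx": 0, "dy": 0, "dz": 1, "turn": 0}])

```text
time: 14.55
tool_pos: [0.4565, 0.1612, 0.0305]
tool_rot: [0.0, 0.989, 0.145, -0.0]
contact_force: [-4.0, -1.7, 6.2]
gripper_width: 0.365
grasp_force: 61.9
```

Contact at 0.0305, as predicted. Release and rise.

Request:
apply_moves(series=[{"jaw": 0.3, "dx": 0, "dy": 0, "dz": 0, "turn": 0}, {"jaw": 0.3, "dx": 0, "dy": 0, "dz": 0, "turn": 0}, {"jaw": 0.3, "dx": 0, "dy": 0, "dz": 0, "turn": 0}, {"jaw": 0.3, "dx": 0, "dy": 0, "dz": 0, "turn": 0}, {"jaw": 0.3, "dx": 0, "dy": 0, "dz": 0, "turn": 0}])

```text
time: 14.97
tool_pos: [0.4565, 0.1612, 0.0298]
tool_rot: [-0.0, 0.989, 0.145, 0.0]
contact_force: [-0.1, -0.7, 0.4]
gripper_width: 0.7
grasp_force: 0.0
```

Request:
apply_moves(series=[{"jaw": 0.3, "dx": 0, "dy": 0, "dz": -8, "turn": 0}, {"jaw": 0.3, "dx": 0, "dy": 0, "dz": -25, "turn": 0}, {"jaw": 0.3, "dx": 0, "dy": 0, "dz": -55, "turn": 0}, {"jaw": 0.3, "dx": 0, "dy": 0, "dz": -90, "turn": 0}, {"jaw": 0.3, "dx": 0, "dy": 0, "dz": -125, "turn": 0}])

```text
time: 15.38
tool_pos: [0.4557, 0.1611, 0.1561]
tool_rot: [0.0, 0.989, 0.145, -0.001]
contact_force: [1.0, 0.4, -0.1]
gripper_width: 0.698
grasp_force: 0.0
```

Request:
apply_moves(series=[{"jaw": 0.3, "dx": 0, "dy": 0, "dz": -35, "turn": 0}, {"jaw": 0.3, "dx": 0, "dy": 0, "dz": -70, "turn": 0}, {"jaw": 0.3, "dx": 0, "dy": 0, "dz": -100, "turn": 0}, {"jaw": 0.3, "dx": 0, "dy": 0, "dz": -100, "turn": 0}, {"jaw": 0.3, "dx": 0, "dy": 0, "dz": -100, "turn": 0}])

```text
time: 15.8
tool_pos: [0.4576, 0.1615, 0.2582]
tool_rot: [-0.0, 0.989, 0.145, 0.003]
contact_force: [0.3, 0.4, -0.1]
gripper_width: 0.7
grasp_force: 0.0
```

```bash
python3 - <<'E'
from h import *
go(.45,.16,.25,.29)
f=grab_frame("scene");cv2.imwrite("pics/end.png",cv2.resize(f["pixels"][...,::-1],(800,600)))
E
```

```text
t 15.8 pos [0.4576 0.1615 0.2582] yaw 0.2908 grip 0.700164701619568 0.0 F [ 0.3  0.4 -0.1] -> d [-7.7 -0.8  8.1] turn 0.0008
```

View pics/end.png

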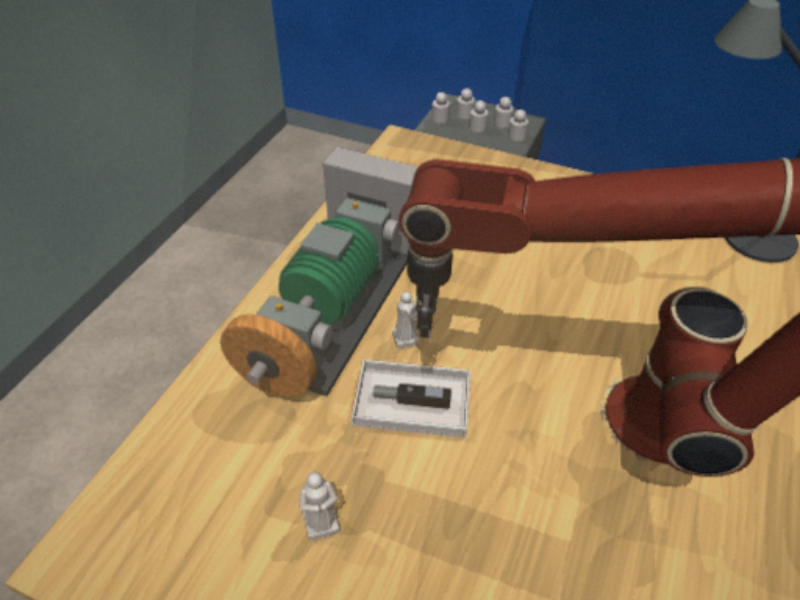

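The thermometer lies flat in the tray at ~(412,395), both figures stand where they were at (405,320) and (320,505), and the arm is clear. The discs are hidden behind the arm, but nothing went near them.

```bash
python3 -c "
from plant import ticket
print(ticket.job_done())"
```

```text
the job is handed in; nothing more can be done
None
```

The job is handed in: by my measurements the thermometer's nose was held about 10 cm in front of the middle of the left bearing cap (open wheel's end) for about 3 s, and it now lies flat in its tray, released; both figures stand where they were, and the discs were hidden in the last picture but nothing was moved against them.

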